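Park the top-heavy measuring cylinder in the extraction booth

TASK

Fold the amber guard of the extraction booth down towards the robot until it lies open by itself, then carry the tall, top-heavy measuring cylinder into the booth, keeping it upright all the way, and set it down gently with its whole foot on the round blue pad under the hood. Leave it standing there with the guard open, and do not disturb the jar, the bowl and the articulator.

Things in the scene. Friction and masses are not known exactly. Their poses are not given: they have to be found in the camera images.
- booth: fixed white extraction booth. Origin on the table below the centre of its blue pad; x to its rear (away from the robot, but for its yaw), y to its left, z up. Floor plate 12 mm thick, x -75 to 140, y +-130 mm; side cheeks at y +-126, x -55 to 135, 92 mm high; hinge blocks at x -85, y +-112, 26 mm high; the hood's pipe, 28 mm thick, stands at x 115, y 90
- hood (a point): middle of the suction hood's lower front edge, straight above the pad's centre, 320 mm over the table. From here the hood reaches 120 mm to the rear and 70 mm to each side (underside plate 2 mm lower): a gripper pointing straight down cannot get over the pad; one leaning back 25 to 45 deg towards the robot (fingers pointing forward and down) can
- pad (a point): centre of the top face of the round blue pad (84 mm in diameter, 3 mm raised over the booth's floor), 15 mm above the table; axes as the booth
- guard (a joint): angle (rad) of the amber see-through guard at the booth's front, hinged along its bottom edge. 0 = closed, leaning 18 deg inward to the pad; 0.314 = upright, its balance point; 1.83 = folded down to the robot, almost flat, under 40 mm high. Free damped hinge, no spring, 0.18 kg: let go before the balance point it falls shut, past it it falls open in 1 to 3 s
- guard_hinge (a point): middle of the guard's hinge line, which runs along the booth's y axis, at x -85, z 22 mm in the booth frame. The guard is 200 mm wide; its panel ends 85 mm from the hinge line
- guard_knob (a point): centre of the red round knob on top of the guard, 115 mm from the hinge line: a roller 30 mm long along the booth's y, 18 mm thick, on a black stem 10 mm wide and 30 mm long between it and the panel's top edge. It can be pinched by its two ends, with the fingers closing along the booth's y; the guard can then pivot between the finger pads
- cylinder: tall top-heavy measuring cylinder standing on the table: 180 mm high, 0.25 to 0.4 kg, centre of mass about 108 mm up; tips over at about 13 deg. Origin at the centre of the underside of its foot, z up along its axis. Blue foot 50 mm in diameter and 10 mm thick, glass tube with blue rings 30 mm in diameter from 10 to 140 mm up, heavy steel cap 40 mm in diameter from 140 to 180 mm up
- cap (a point): centre of the cylinder's steel cap (40 mm in diameter, 40 mm high), on the axis 160 mm above its underside: a good place to grip, also with a leaning gripper
- jar: bystander: closed amber jar, 60 mm in diameter, 85 mm high, loose; origin under its centre
- bowl: bystander: green mixing bowl, 120 mm in diameter, 65 mm high, loose; origin under its centre
- articulator: bystander: blue dental articulator with a plaster model, 90 x 100 mm, 108 mm high, loose; origin under its centre

How it is judged:
By the outcome, as a careful person would: the job done as asked, in the order asked, and still so for the second after the job is handed in, with the robot touching nothing.
It also fails if it takes over 64 s, if anything falls off the work surface, if the arm or the gripper's body presses on something with over 40 N, if the wrist force passes 120 N, or if a joint passes its speed limit or range.

ROBOT

A 7-joint arm with a two-finger parallel gripper is mounted at the origin on the work surface. World frame = base frame: x ahead of the robot, y to its left, z up, the work surface at z = 0. Lengths are in m, angles in rad, forces in N, time in s.
With the tool pointing down it reaches from about 0.35 to 0.9 m from the base axis. Payload 8.1 kg.
Tool frame: the origin (TCP) lies at the very end of the fingers, on their centre line; the grasp point (between the pads) lies 19 mm behind it (arm.tcp_to_grasp is the z of the grasp point in the tool frame, in m); z points along the fingers, y is the line along which they close (so a half turn about z gives the same grasp; the last joint's range is limited). The gripper opens to 92 mm and grips with 3 to 60 N. Pads are 19 mm wide; open, the fingers measure 130 mm over their backs; the gripper's body (75 mm by 190 mm) begins 47 mm behind the grasp point.
Start: joints at [-1.272, 0.434, 0.025, 1.573, -0.012, 1.134, -0.075], TCP at [0.244, 0.575, 0.227] pointing down, gripper open.
Joint ranges: [-2.62, 2.62], [-0.44, 2.09], [-1.27, 1.32], [0.08, 2.57], [-1.32, 4.46], [0.12, 2], [-2.74, 2.74]. Speed limits (rad/s): [2.22, 2.22, 3.01, 3.01, 3.14, 3.14, 3.14].

INTERFACE

Orientations are given as a rotation vector (axis times angle).
In Python, from cell import readout, vision, sign_off, arm gives the robot as it stands. The module is installed in compiled form; this text tells all that it offers.
- The arm moves only by the shell command python3 -m creep 'ROWS' [FORCE]. ROWS is JSON, a list of rows, each a list of 5 numbers: the shift along the tool's x, y, z in units of 4 cm (1.0 is 4 cm), then the turn about the tool's z in units of 4 degrees (1.0 is 4 degrees), then the opening, from 0 (shut) to 1 (fully open). A call has 1 to 12 rows; each row shifts and turns the commanded pose from where the row before left it, along the tool's axes as they then stand; what a row does not reach is not made up. A row lasts 1/8 s, in which the tool goes at most 62.5 mm and 10.7 degrees, less where a joint would pass 70% of its speed; a pose out of reach is approached as far as the arm can. A call with a number of a shift or a turn outside -1 to 1 is refused whole. A call with a gripper value outside its range is refused whole. The fingers move at their own pace and stop on an object; FORCE is the grip in N (left out, the last holds). Time passes only in rows, so rows that do not move let the fingers close. It gives the time, the measured TCP pose, the force, the opening and the grip force at its end, in the units of the state.
- readout.observe(): the state, without advancing time (a new reading comes with each control period).
- vision.get_image(name): name is "side" or "top"; returns a dict with "pixels" (384x512x3 uint8, blue, green, red), "z_map" (384x512 float32, m along the optical axis (not along the pixel's ray), 0 where there is no reading), "camera_matrix" (3x3 intrinsics, pixels), "position" and "rotation" of the camera in the world. Camera axes: x right, y up, looking along -z (the intrinsics and any distortion apply to the point x, -y, -z); pixel columns grow to the right and rows downward; lengths in m; the calibration is good to about 2 mm. A picture is of the moment at which its call begins.
- sign_off(): hands the job in; it is judged then, once.
The state is a dict: "clock": time; "joints": joint angles; "dq": joint speeds; "joint_efforts": joint torques, N m; "position": TCP position; "ee_rot": TCP orientation; "force": force on the tool from outside, world axes, zero at the start; "ft_torque": the same for the moment, N m; "width": opening from 0.0 (shut) to 1.0 (fully open); "gripper_force": force on a finger pad.
Only numpy, scipy, OpenCV 4.12 (cv2) and the standard library are available. Lean on these libraries where they do the work, as an engineer would, in place of code of your own. Each camera call takes 0.05 s, during which the arm holds its last target. There are 200 camera calls.

## Working session

There is one attempt and no reset: what is moved stays moved. The work goes in short steps, Python scripts to look and compute and a shell command to move; the robot and the scene stay as the last step left them, time stands still between calls to the robot, and variables do not carry over. Pictures are saved under pics/ and viewed, at most 10 in all, crops included, and the job is handed in when it is done.

```bash
mkdir -p pics; python3 - <<'E'
from cell import readout, vision, arm
import cv2,numpy as np
print(readout.observe()); print([a for a in dir(arm) if a[0]!='_'])
for n in("side","top"):
    d=vision.get_image(n); cv2.imwrite(f"pics/{n}0.png",d["pixels"]); np.savez(f"{n}0.npz",**d)
    print(n,d["camera_matrix"].tolist(),d["position"],d["rotation"], [k for k in d])
a=[cv2.imread(f"pics/{n}0.png") for n in("side","top")]
E
```

```text
{'clock': 0.0, 'joints': array([-1.27158025,  0.43523391,  0.02497781,  1.57408134, -0.01160837,
        1.13398769, -0.07511541]), 'dq': array([-0.001571  ,  0.00123674,  0.00180373,  0.00110831, -0.00142228,
        0.00042308, -0.00036108]), 'joint_efforts': array([ 5.86075930e-04, -6.67852163e+01,  9.85076912e-01, -3.14451134e+01,
       -6.05294108e-02,  4.29603516e-02,  1.62883871e-04]), 'position': array([0.24428764, 0.57473702, 0.22594433]), 'ee_rot': array([-6.27041306e-01, -3.07819848e+00,  2.44264699e-03]), 'force': array([-0.23244925,  1.32050296,  0.07750391]), 'ft_torque': array([-0.01281902,  0.03861363, -0.01453111]), 'gripper_force': 0.0, 'width': 1.0023976236493166}
['PlanningError', 'tcp_to_grasp']
side [[401.6165028631472, 0.0, 260.03993931165127], [0.0, 401.6165028631472, 192.35175803379013], [0.0, 0.0, 1.0]] [ 0.43728444 -1.00292935  0.86553445] [ 0.97741033 -0.03602089 -0.11799792] ['pixels', 'z_map', 'camera_matrix', 'position', 'rotation']
top [[366.425656971935, 0.0, 253.73466959698197], [0.0, 366.425656971935, 187.14144117875415], [0.0, 0.0, 1.0]] [ 0.49673312 -0.00155229  1.08722193] [ 0.07942872 -0.04697779 -1.58792806] ['pixels', 'z_map', 'camera_matrix', 'position', 'rotation']
```

View pics/side0.png

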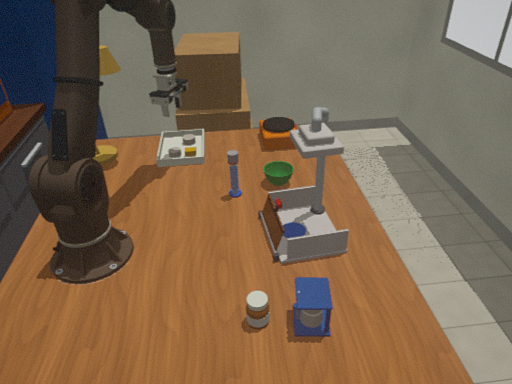

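View pics/top0.png

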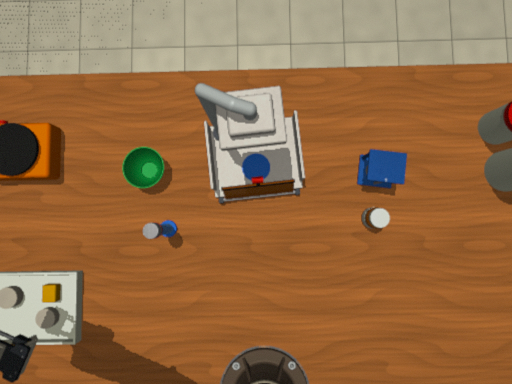

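The side view shows the cylinder at (234,175), the pad at (293,231), the red knob at (278,204), and the bowl, jar and articulator well clear. In the top view the pad is at (257,166), the knob at (257,181), the cap at (152,231) and the foot at (169,229).

```bash
cat > h.py <<'E'
import numpy as np, cv2
from scipy.spatial.transform import Rotation as R
def pts(d):
    K=d["camera_matrix"];Z=d["z_map"];v,u=np.mgrid[:Z.shape[0],:Z.shape[1]]
    c=np.stack([(u-K[0,2])/K[0,0]*Z,-(v-K[1,2])/K[1,1]*Z,-Z],-1)
    P=c@R.from_rotvec(d["rotation"]).as_matrix().T+d["position"]; P[Z<=0]=np.nan; return P
def ray(d,u,v):
    K=d["camera_matrix"];c=np.array([(u-K[0,2])/K[0,0],-(v-K[1,2])/K[1,1],-1.])
    c=R.from_rotvec(d["rotation"]).as_matrix()@c; return np.array(d["position"]),c/np.linalg.norm(c)
def tri(a,pa,b,pb):
    o1,r1=ray(a,*pa);o2,r2=ray(b,*pb)
    s=np.linalg.lstsq(np.stack([r1,-r2],1),o2-o1,rcond=None)[0]
    p,q=o1+s[0]*r1,o2+s[1]*r2; return (p+q)/2,np.linalg.norm(p-q)
def plane(d,uv,z):
    o,r=ray(d,*uv); return o+r*(z-o[2])/r[2]
def hsv(d): return cv2.cvtColor(d["pixels"],cv2.COLOR_BGR2HSV)
def blob(d,lo,hi,box):
    m=cv2.inRange(hsv(d),lo,hi); k=np.zeros_like(m); x0,y0,x1,y1=box; k[y0:y1,x0:x1]=255; m&=k
    n,l,s,c=cv2.connectedComponentsWithStats(m); 
    if n<2: return None,m,None
    i=1+np.argmax(s[1:,4]); return c[i],l==i,s[i]
E
python3 - <<'E'
from h import *
S=dict(np.load("side0.npz"));T=dict(np.load("top0.npz"));PS,PT=pts(S),pts(T)
np.set_printoptions(precision=4,suppress=True)
def two(n,lo,hi,bs,bt):
    r=[]
    for d,P,b in((S,PS,bs),(T,PT,bt)):
        c,m,s=blob(d,lo,hi,b); r.append(c); print(n,c,s,np.nanmedian(P[m],0) if c is not None else'', np.nanmin(P[m],0),np.nanmax(P[m],0))
    print(n,"tri",tri(S,r[0],T,r[1]))
two("knob",(0,150,80),(6,255,255),(265,190,292,215),(245,170,270,192))
two("pad",(100,120,40),(130,255,255),(275,215,312,245),(235,145,275,185))
two("foot",(100,120,40),(130,255,255),(222,186,246,202),(160,215,182,243))
two("cap",(0,0,60),(180,80,255),(224,148,242,165),(138,218,161,243))
# cap from point cloud
for n,P in(("S",PS),("T",PT)):
    for nm,xy,zr in(("cap",(.36,.30),(.14,.2)),("captop",(.36,.30),(.172,.2))):
        m=(np.hypot(P[...,0]-xy[0],P[...,1]-xy[1])<.08)&(P[...,2]>zr[0])&(P[...,2]<zr[1]);q=P[m]
        if len(q):print(n,nm,len(q),q.mean(0),q.min(0),q.max(0))
    m=(abs(P[...,2]-.09)<.006)&(P[...,0]>.4)&(P[...,0]<.75)&(abs(P[...,1])<.2);q=P[m]
    print(n,"cheek",len(q),cv2.minAreaRect(q[:,:2].astype(np.float32)*1000))
    for s in(-1,1):
        e=q[(q[:,1]>-.01) if s>0 else (q[:,1]<-.01)]
        if len(e)>5: print(s,len(e),cv2.fitLine(e[:,:2].astype(np.float32),cv2.DIST_HUBER,0,.01,.01).ravel(),e.min(0),e.max(0))
    m=(P[...,2]>.31)&(P[...,2]<.40)&(P[...,0]>.4)&(P[...,0]<.8)&(abs(P[...,1])<.2);q=P[m]
    if len(q):print(n,"hood",len(q),cv2.minAreaRect(q[:,:2].astype(np.float32)*1000),q.min(0),q.max(0))
E
```

```text
knob [278.3488 203.    ] [276 199   6   9  43] [ 0.596  -0.0012  0.1399] [ 0.5888 -0.0099  0.063 ] [0.6075 0.1316 0.1453]
knob [257.1455 180.0364] [252 177  11   7  55] [0.5916 0.0085 0.1384] [ 0.5845 -0.0045  0.1334] [0.5997 0.0217 0.1419]
knob tri (array([0.5942, 0.008 , 0.1343]), np.float64(0.004335388242936714))
pad [293.5917 229.5167] [284 223  21  14 240] [0.6484 0.0129 0.017 ] [ 0.6129 -0.0232  0.0111] [0.6845 0.0538 0.0228]
pad [255.6229 165.9043] [242 154  28  26 533] [0.6457 0.0144 0.0144] [ 0.6071 -0.0264  0.0085] [0.6822 0.0532 0.0207]
pad tri (array([0.6471, 0.013 , 0.0174]), np.float64(0.0029011213616704466))
foot [237.2381 193.2857] [233 190   8   6  21] [0.4811 0.2588 0.0122] [0.4618 0.2504 0.0095] [0.4902 0.2797 0.0238]
foot [168.6828 228.1667] [161 221  16  16 186] [0.4685 0.2629 0.0131] [0.4444 0.2507 0.0014] [0.4886 0.2908 0.1113]
foot tri (array([0.4731, 0.2725, 0.006 ]), np.float64(0.011523927301890455))
cap [232.3016 155.9921] [227 150  11  14 126] [0.4702 0.2618 0.1743] [ 0.4531  0.2467 -0.0005] [0.4885 0.6321 0.1853]
cap [150.5767 230.3488] [143 223  16  16 2
[... 357 characters left out ...]
1 210 [0.9952 0.0977 0.671  0.1369] [ 0.5697 -0.0085  0.0841] [0.7471 0.1484 0.096 ]
S hood 1476 ((708.1300659179688, 24.530548095703125), (128.27841186523438, 161.59034729003906), 4.187258720397949) [ 0.6405 -0.0605  0.3221] [0.7711 0.1098 0.3999]
T cheek 467 ((667.4199829101562, 16.251373291015625), (187.64315795898438, 260.7622985839844), 5.233642578125)
-1 209 [ 0.9953  0.0972  0.6633 -0.1098] [ 0.5771 -0.1199  0.0841] [ 0.7495 -0.0125  0.096 ]
1 258 [0.9728 0.2317 0.6612 0.1349] [ 0.5679 -0.0097  0.0841] [0.7492 0.154  0.0959]
T hood 3570 ((704.5311279296875, 35.67082595825195), (128.37965393066406, 172.36927795410156), 5.435874938964844) [ 0.6365 -0.0552  0.3113] [0.7674 0.1258 0.3999]
```

```bash
cat >> h.py <<'E'
def delta(target,grasp=True,st=None):
    "units along tool axes to bring grasp point (or TCP) to target"
    from cell import readout,arm
    s=st or readout.observe(); M=R.from_rotvec(s["ee_rot"]).as_matrix()
    p=np.array(s["position"])+(M[:,2]*arm.tcp_to_grasp if grasp else 0)
    print("t",s["clock"],"p",p.round(4),"x",M[:,0].round(3),"y",M[:,1].round(3),"z",M[:,2].round(3),"w",round(s["width"],3),"F",s["force"].round(1),"J",s["joints"].round(3))
    return (M.T@(np.array(target)-p)/.04).round(3)
E
python3 -m creep '[[0,0,-0.25,-1,1],[0,0,-0.25,-1,1],[0,0,-0.25,-1,1],[0,0,-0.25,-1,1],[0,0,-0.25,-1,1],[0,0,-0.25,-1,1],[0,0,0,-1,1],[0,0,0,0,1]]'; python3 -c "
from h import *
print(delta([.57,.009,.27]))"
```

```text
clock: 1.1
position: [0.2444, 0.575, 0.2864]
ee_rot: [0.136, -3.138, 0.001]
force: [-0.6, 0.2, -0.2]
width: 1.004
gripper_force: 0.0
t 1.1 p [0.2444 0.575  0.3052] x [-0.996 -0.086  0.   ] y [-0.086  0.996 -0.001] z [-0.    -0.001 -1.   ] w 1.004 F [-0.6  0.2 -0.2] J [-1.203  0.399 -0.075  1.478  0.03   1.266  0.376]
[ -6.889 -14.798   0.886]
```

```bash
python3 -m creep '[[-0.5,-1,0,0,1],[-0.5,-1,0,0,1],[-0.5,-1,0,0,1],[-0.5,-1,0,0,1],[-0.5,-1,0,0,1],[-0.5,-1,0,0,1],[-0.5,-1,0,0,1],[-0.5,-1,0,0,1],[-0.5,-1,0,0,1],[-0.5,-1,0,0,1],[-0.5,-1,0,0,1],[-0.5,-1,0,0,1]]'; python3 -c "
from h import *
print(delta([.57,.009,.27]))"
```

```text
clock: 2.6
position: [0.5256, 0.1165, 0.2865]
ee_rot: [0.134, -3.138, -0.0]
force: [0.1, 1.7, -0.1]
width: 0.999
gripper_force: 0.0
t 2.6 p [0.5256 0.1165 0.3053] x [-0.996 -0.085  0.   ] y [-0.085  0.996  0.   ] z [-0.  0. -1.] w 0.999 F [ 0.1  1.7 -0.1] J [-0.466  0.245  0.187  1.706 -0.049  1.196  1.39 ]
[-0.879 -2.773  0.883]
```

```bash
python3 -m creep '[[-0.5,-1,0,0,1],[-0.5,-1,0,0,1],[-0.5,-0.8,0,0,1],[0,0,1,0,1],[0,0,1,0,1],[0,0,0.5,0,1],[0,0,0,0,1],[0,0,0,0,1]]'; python3 - <<'E'
from h import *
from cell import vision
np.set_printoptions(precision=4,suppress=True)
for n in("side","top"):
    d=vision.get_image(n); np.savez(f"{n}1.npz",**d)
    c=d["pixels"][140:260,200:340] if n=="side" else d["pixels"][120:240,190:330]
    cv2.imwrite(f"pics/{n}1.png",c)
a=[cv2.resize(cv2.imread(f"pics/{n}1.png"),(400,343)) for n in("side","top")]
cv2.imwrite("pics/c1.png",np.hstack(a))
print(delta([.5955,.0088,.134]))
E
```

```text
clock: 3.6
position: [0.5951, 0.0115, 0.1876]
ee_rot: [-0.135, 3.138, 0.0]
force: [-0.7, -0.1, 0.8]
width: 0.999
gripper_force: 0.0
t 3.7 p [0.5953 0.0115 0.2068] x [-0.996 -0.086 -0.002] y [-0.086  0.996  0.   ] z [ 0.002  0.    -1.   ] w 1.001 F [-0.3 -0.5  0.6] J [-0.274  0.421  0.231  1.714 -0.11   1.017  1.653]
[ 0.006 -0.069  1.82 ]
```

View pics/c1.png

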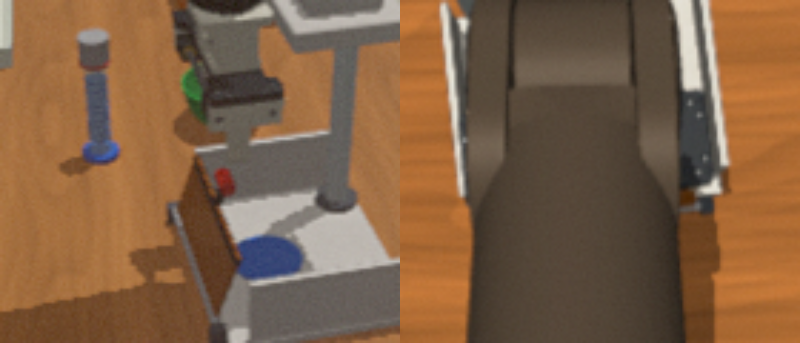

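The side crop shows the open fingers straight over the red knob, which is at crop (225,181), and the gripper just in front of the hood edge. I'll lower it and pinch the knob.

```bash
python3 -m creep '[[0,-0.05,0.6,0,1],[0,0,0.6,0,1],[0,0,0.6,0,1],[0,0,0,0,1],[0,0,0,0,0],[0,0,0,0,0],[0,0,0,0,0],[0,0,0,0,0],[0,0,0,0,0],[0,0,0,0,0]]' 15; python3 -c "
from h import *
print(delta([.5955,.0088,.134]))"
```

```text
clock: 4.95
position: [0.5948, 0.0095, 0.1147]
ee_rot: [-0.136, 3.139, 0.0]
force: [-0.3, 0.2, -0.3]
width: 0.396
gripper_force: 0.0
t 4.95 p [0.5948 0.0095 0.1335] x [-0.996 -0.087 -0.   ] y [-0.087  0.996  0.   ] z [ 0.  0. -1.] w 0.396 F [-0.3  0.2 -0.3] J [-0.255  0.501  0.213  1.79  -0.134  0.864  1.676]
[-0.016 -0.018 -0.012]
```

```bash
python3 -m creep '[[0,0,0,0,0],[0,0,0,0,0],[0,0,0,0,0],[0,0,0,0,0]]' 15
```

```text
clock: 5.45
position: [0.5949, 0.0077, 0.1147]
ee_rot: [-0.134, 3.139, -0.003]
force: [-0.5, -5.8, -1.0]
width: 0.324
gripper_force: 15.0
```

```bash
python3 -m creep '[[0.2,0,-0.05,0,0],[0.25,0,-0.05,0,0],[0.25,0,-0.04,0,0],[0.25,0,0,0,0],[0.25,0,0.02,0,0],[0.25,0,0.04,0,0],[0.2,0,0.05,0,0],[0,0,0,0,0]]'; python3 -c "
from h import *
print(delta([.5955,.0088,.134]))"
```

```text
clock: 6.45
position: [0.529, 0.0016, 0.1164]
ee_rot: [-0.133, 3.138, -0.003]
force: [-0.6, -7.2, 4.3]
width: 0.325
gripper_force: 15.0
t 6.45 p [0.529  0.0016 0.1352] x [-0.996 -0.085 -0.001] y [-0.085  0.996 -0.002] z [ 0.001 -0.002 -1.   ] w 0.325 F [-0.6 -7.2  4.3] J [-0.268  0.406  0.215  1.951 -0.116  0.796  1.667]
[-1.672  0.038  0.031]
```

```bash
python3 -m creep '[[0,0,0,0,1],[0,0,0,0,1],[0,0,0,0,1],[0,0,0,0,1],[0,0,0,0,1],[0,0,0,0,1],[0,0,0,0,1],[0,0,0,0,1],[0,0,0,0,1],[0,0,0,0,1]]'; python3 -m creep '[[0,0,-0.5,0,1],[0,0,-1,0,1],[0,0,-1,0,1],[0,0,-1,0,1],[0,0,0,0,1],[0,0,0,0,1],[0,0,0,0,1]]';  python3 - <<'E'
from h import *
from cell import vision
d=vision.get_image("side");np.savez("side2.npz",**d)
cv2.imwrite("pics/side2.png",d["pixels"][:,120:400]);print(delta([.5955,.0088,.134]))
E
```

```text
clock: 7.7
position: [0.5291, 0.0037, 0.1159]
ee_rot: [-0.136, 3.139, 0.0]
force: [0.1, 0.6, -0.2]
width: 1.004
gripper_force: 0.0
clock: 8.57
position: [0.5283, 0.0037, 0.2547]
ee_rot: [0.136, -3.136, 0.0]
force: [-0.7, -0.3, -0.6]
width: 1.004
gripper_force: 0.0
t 8.625 p [0.5284 0.0037 0.2736] x [-0.996 -0.087  0.002] y [-0.087  0.996 -0.   ] z [-0.002 -0.    -1.   ] w 0.998 F [-1.4 -0.6 -0.3] J [-0.303  0.253  0.245  1.781 -0.068  1.118  1.622]
[-1.689 -0.019  3.485]
```

View pics/side2.png

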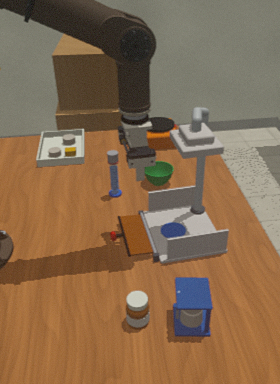

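The guard lies open at crop (135,235), with its knob at (115,235). The rows only turn about the tool's z, so any lean has to come from the reach or joint limits. I'll rise into free space to see what happens there.

```bash
python3 -m creep '[[0,0,-1,0,1],[0,0,-1,0,1],[0,0,-1,0,1],[0,0,-1,0,1],[0,0,-1,0,1],[0,0,-1,0,1],[0,0,-1,0,1],[0,0,-1,0,1],[0,0,-1,0,1],[0,0,-1,0,1]]'; python3 -c "
from h import *
delta([.5955,.0088,.134])"
```

```text
clock: 9.88
position: [0.5256, 0.0037, 0.6352]
ee_rot: [-0.135, 3.113, -0.002]
force: [0.0, -0.2, -2.0]
width: 1.003
gripper_force: 0.0
t 9.875 p [0.5251 0.0037 0.654 ] x [-0.996 -0.087 -0.026] y [-0.086  0.996 -0.002] z [ 0.026 -0.    -1.   ] w 1.003 F [ 0.  -0.2 -2. ] J [-0.392  0.233  0.439  0.898 -0.109  2.003  1.645]
```

Joint 6 is at its limit and a small lean forward, z=(0.026,0,-1), has appeared. I'll go on.

```bash
python3 -m creep '[[0,0,-1,0,1],[0,0,-1,0,1],[0,0,-1,0,1],[0,0,-1,0,1]]'; python3 -c "
from h import *
delta([.5955,.0088,.134])";  python3 -m creep '[[0,0,1,0,1],[0,0,1,0,1]]'; python3 -c "
from h import *
delta([.5955,.0088,.134])"
```

```text
clock: 10.38
position: [0.4961, 0.0034, 0.6927]
ee_rot: [-0.13, 2.992, -0.006]
force: [-0.2, 0.5, -0.4]
width: 1.002
gripper_force: 0.0
t 10.375 p [0.4934 0.0034 0.7113] x [-0.986 -0.086 -0.146] y [-0.086  0.996 -0.01 ] z [ 0.146  0.002 -0.989] w 1.002 F [-0.2  0.5 -0.4] J [-0.591  0.139  0.63   0.879 -0.097  2.002  1.639]
clock: 10.62
position: [0.508, 0.0037, 0.6124]
ee_rot: [-0.131, 2.992, -0.006]
force: [-0.1, -0.0, 0.5]
width: 0.999
gripper_force: 0.0
t 10.625 p [0.5052 0.0037 0.631 ] x [-0.985 -0.087 -0.146] y [-0.087  0.996 -0.011] z [ 0.147  0.002 -0.989] w 0.999 F [-0.1 -0.   0.5] J [-0.644  0.07   0.596  1.155 -0.035  1.782  1.597]
```

The lean stays in the commanded pose on the way back down. I'll build it up to about 32°.

```bash
python3 -m creep '[[-0.4,0,-1,0,1],[-0.4,0,-1,0,1],[-0.4,0,-1,0,1],[-0.4,0,-1,0,1],[-0.4,0,-1,0,1],[-0.4,0,-1,0,1],[-0.4,0,-1,0,1],[-0.4,0,-1,0,1]]'; python3 -c "
from h import *
delta([.5955,.0088,.134])"
```

```text
clock: 11.62
position: [0.5332, 0.0129, 0.7797]
ee_rot: [-0.121, 2.78, -0.012]
force: [0.3, 0.5, 0.3]
width: 1.002
gripper_force: 0.0
t 11.625 p [0.5266 0.0128 0.7973] x [-0.933 -0.086 -0.351] y [-0.083  0.996 -0.024] z [ 0.351  0.007 -0.936] w 1.002 F [0.3 0.5 0.3] J [-0.516  0.177  0.588  0.628 -0.134  2.002  1.627]
```

```bash
python3 -m creep '[[-0.5,0,-1,0,1],[-0.5,0,-1,0,1],[-0.5,0,-1,0,1],[-0.5,0,-1,0,1]]'; python3 -c "
from h import *
delta([.5955,.0088,.134])"
```

```text
clock: 12.12
position: [0.5247, 0.0173, 0.8413]
ee_rot: [-0.115, 2.642, -0.014]
force: [0.4, 0.9, -0.5]
width: 0.999
gripper_force: 0.0
t 12.125 p [0.5158 0.0171 0.8578] x [-0.875 -0.084 -0.476] y [-0.079  0.996 -0.031] z [ 0.477  0.011 -0.879] w 0.999 F [ 0.4  0.9 -0.5] J [-0.581  0.159  0.671  0.511 -0.152  2.002  1.619]
```

```bash
python3 -m creep '[[-0.5,0,-1,0,1],[-0.5,0,-1,0,1],[0,0,1,0,1],[0,0,1,1,1],[0,0,0,0,1]]'; python3 -c "
from h import *
print(delta([.36,.276,.30]))"
```

```text
clock: 12.75
position: [0.5552, 0.0214, 0.8006]
ee_rot: [-0.026, 2.584, 0.013]
force: [-0.5, 0.2, 0.5]
width: 0.998
gripper_force: 0.0
t 12.75 p [0.5452 0.0211 0.8166] x [-0.848 -0.016 -0.529] y [-0.021  1.     0.004] z [ 0.529  0.015 -0.849] w 0.998 F [-0.5  0.2  0.5] J [-0.833  0.039  0.727  0.811  0.021  1.745  1.486]
[10.66   6.42   8.602]
```

```bash
python3 -m creep '[[1,0.6,0.8,0,1],[1,0.6,0.8,0,1],[1,0.6,0.8,0,1],[1,0.6,0.8,0,1],[1,0.6,0.8,0,1],[1,0.6,0.8,0,1],[1,0.6,0.8,0,1],[1,0.6,0.8,0,1],[1,0.6,0.8,0,1],[1,0.6,0.8,0,1],[0.5,0.4,0.6,0,1],[0,0,0,0,1]]'; python3 - <<'E'
from h import *
np.set_printoptions(precision=4,suppress=True)
T=dict(np.load("top0.npz"));P=pts(T);h=hsv(T)
c,m,s=blob(T,(0,0,60),(180,80,255),(138,218,161,243))
print("cap mask px",s,"edges@.18:",plane(T,(s[0]-.5,230),.18),plane(T,(151,s[1]-.5),.18),plane(T,(151,s[1]+s[3]-.5),.18))
q=P[m&(P[...,2]>.174)];print(len(q),cv2.minEnclosingCircle(q[:,:2].astype(np.float32)),q.mean(0))
S=dict(np.load("side0.npz"));c,m,s=blob(S,(0,0,60),(180,80,255),(222,148,246,166));Q=pts(S)
for v in(152,155,158,160,162): u=np.where(m[v])[0];print(v,u.min(),u.max(),Q[v,u].mean(0)[1:])
uc=s[0]+s[2]/2-.5;o,r=ray(S,uc,156);t=(.2755-o[1])/r[1];print("x at y .2755",o+t*r)
print(delta([.415,.275,.255]))
E
```

```text
clock: 14.25
position: [0.3795, 0.2759, 0.2895]
ee_rot: [-0.024, 2.579, 0.01]
force: [-0.0, -1.7, 0.0]
width: 1.001
gripper_force: 0.0
cap mask px [143 223  16  16 215] edges@.18: [0.4686 0.2939 0.18  ] [0.4868 0.2728 0.18  ] [0.4474 0.2726 0.18  ]
203 ((0.46656715869903564, 0.27595096826553345), 0.020006323233246803) [0.4672 0.2748 0.1793]
152 227 237 [0.307  0.1664]
155 228 237 [0.2591 0.1798]
158 228 237 [0.26   0.1671]
160 228 237 [0.2595 0.1593]
162 229 235 [0.2548 0.1539]
x at y .2755 [0.4689 0.2755 0.1669]
t 14.25 p [0.3695 0.2756 0.3054] x [-0.846 -0.015 -0.533] y [-0.019  1.     0.002] z [ 0.533  0.012 -0.846] w 1.001 F [-0.  -1.7  0. ] J [-1.09  -0.07  -0.05   2.196  0.673  0.869  0.042]
[-0.29  -0.041  1.672]
```

```bash
python3 -m creep '[[-0.12,-0.05,0.8,0,1],[0,0,0.8,0,1],[0,0,0.8,0,1],[0,0,0.5,0,1],[0,0,0.5,0,1],[0,0,0.4,0,1],[0,0,0.3,0,1],[0,0,0.25,0,1],[0,0,0,0,1]]'; python3 - <<'E'
from h import *
from cell import vision
d=vision.get_image("side");cv2.imwrite("pics/side3.png",cv2.resize(d["pixels"][100:220,170:300],None,fx=4,fy=4))
print(delta([.467,.275,.160]))
E
```

```text
clock: 15.38
position: [0.479, 0.2755, 0.1471]
ee_rot: [-0.019, 2.574, 0.012]
force: [0.0, 0.2, 0.8]
width: 0.998
gripper_force: 0.0
t 15.425 p [0.4682 0.2754 0.1629] x [-0.844 -0.012 -0.537] y [-0.017  1.     0.005] z [ 0.537  0.013 -0.844] w 1.001 F [-0.3 -0.  -0. ] J [-0.998  0.256  0.109  2.286  1.099  0.448 -0.289]
[ 0.065 -0.009  0.044]
```

View pics/side3.png

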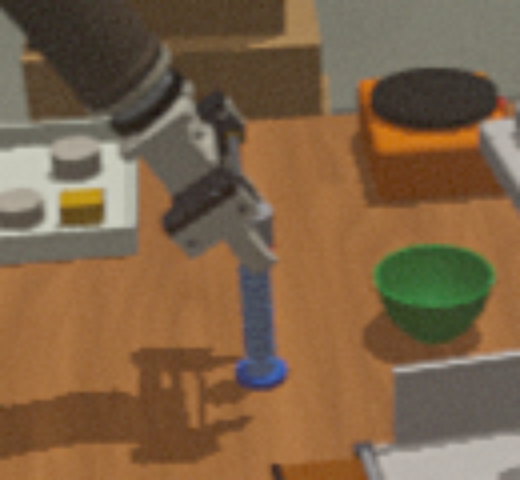

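The fingers straddle the cap at about (245,225) in the crop, and the foot stands undisturbed at (261,372). I'll close on it.

```bash
python3 -m creep '[[0.03,0,0,0,0.35],[0,0,0,0,0.35],[0,0,0,0,0.35],[0,0,0,0,0.35],[0,0,0,0,0.35],[0,0,0,0,0.35],[0,0,0,0,0.35],[0,0,0,0,0.35],[0,0,0,0,0.35],[0,0,0,0,0.35]]' 30; python3 -c "
from h import *
print(delta([.467,.275,.160]))"
```

```text
clock: 16.68
position: [0.475, 0.2751, 0.1441]
ee_rot: [-0.023, 2.579, 0.012]
force: [-0.6, -0.9, 0.1]
width: 0.432
gripper_force: 30.0
t 16.675 p [0.465  0.2749 0.16  ] x [-0.846 -0.014 -0.534] y [-0.019  1.     0.004] z [ 0.534  0.013 -0.846] w 0.432 F [-0.6 -0.9  0.1] J [-1.001  0.258  0.108  2.293  1.105  0.446 -0.298]
[-0.043  0.002  0.028]
```

```bash
python3 -m creep '[[-0.05,0,-0.08,0,0.35],[-0.1,0,-0.15,0,0.35],[-0.13,0,-0.21,0,0.35],[-0.13,0,-0.21,0,0.35],[-0.13,0,-0.21,0,0.35],[-0.13,0,-0.21,0,0.35],[-0.13,0,-0.21,0,0.35],[-0.1,0,-0.15,0,0.35],[-0.05,0,-0.08,0,0.35],[0,0,0,0,0.35],[0,0,0,0,0.35]]'; python3 - <<'E'
from h import *
from cell import vision
np.set_printoptions(precision=4,suppress=True)
print(delta([.50,.013,.233]))
for n,b in(("side",(215,120,250,205)),("top",(130,200,190,250))):
    d=vision.get_image(n);np.savez(n+"4.npz",**d);c,m,s=blob(d,(105,120,50),(130,255,255),b);P=pts(d)[m];print(n,c,s,np.nanmin(P,0),np.nanmax(P,0))
    if n=="side":cv2.imwrite("pics/side4.png",cv2.resize(d["pixels"][80:230,170:330],None,fx=4,fy=4))
E
```

```text
clock: 18.05
position: [0.4748, 0.2748, 0.2152]
ee_rot: [-0.023, 2.579, 0.012]
force: [-0.5, -0.6, -3.5]
width: 0.43
gripper_force: 30.0
t 18.05 p [0.4647 0.2746 0.2311] x [-0.846 -0.014 -0.533] y [-0.019  1.     0.003] z [ 0.533  0.013 -0.846] w 0.43 F [-0.5 -0.6 -3.5] J [-0.953  0.132  0.048  2.205  0.824  0.587  0.03 ]
[-0.679 -6.554  0.345]
side [234.7419 177.3871] [228 174  12   6  31] [0.4486 0.2479 0.0812] [0.4901 0.2783 0.0965]
top [164.0208 227.6944] [156 221  15  15 144] [0.4508 0.2507 0.0699] [0.4894 0.2889 0.1342]
```

View pics/side4.png

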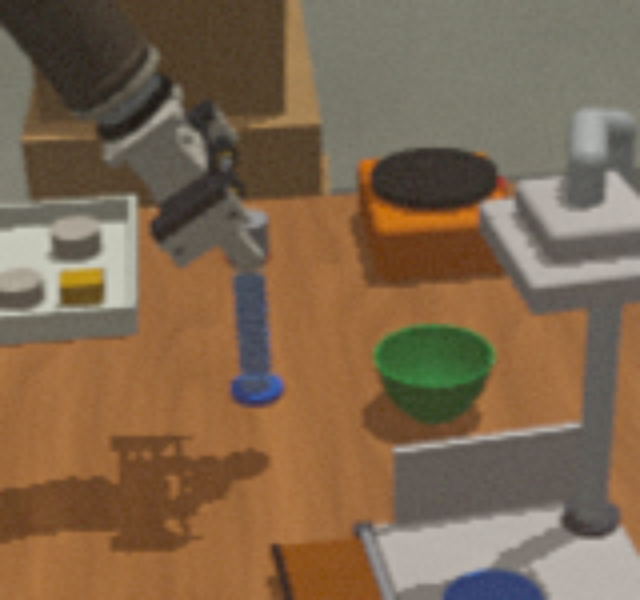

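The cylinder hangs upright, with its foot at crop (256,388), about 71 mm above the table. Next I carry it sideways to a place in front of the booth.

```bash
python3 -m creep '[[0,-0.2,0,0,0.35],[0,-0.4,0,0,0.35],[-0.06,-0.6,0.03,0,0.35],[-0.08,-0.7,0.04,0,0.35],[-0.08,-0.7,0.04,0,0.35],[-0.08,-0.7,0.04,0,0.35],[-0.08,-0.7,0.04,0,0.35],[-0.08,-0.7,0.04,0,0.35],[-0.08,-0.6,0.04,0,0.35],[-0.08,-0.6,0.04,0,0.35],[-0.06,-0.4,0.03,0,0.35],[0,-0.25,0,0,0.35]]'; python3 -m creep '[[0,0,0,0,0.35],[0,0,0,0,0.35],[0,0,0,0,0.35]]' ; python3 - <<'E'
from h import *
from cell import vision
np.set_printoptions(precision=4,suppress=True)
print(delta([.644,.013,.233]))
d=vision.get_image("side");np.savez("side5.npz",**d)
c,m,s=blob(d,(105,120,50),(130,255,255),(215,150,285,240));P=pts(d)[m];print(c,s,np.nanmin(P,0),np.nanmax(P,0))
E
```

```text
clock: 19.65
position: [0.5093, 0.0112, 0.2173]
ee_rot: [-0.02, 2.579, 0.011]
force: [0.3, 0.4, -3.4]
width: 0.429
gripper_force: 30.0
clock: 20.02
position: [0.5099, 0.014, 0.2175]
ee_rot: [-0.024, 2.579, 0.012]
force: [-0.4, -0.1, -2.8]
width: 0.431
gripper_force: 30.0
t 20.025 p [0.4999 0.0137 0.2334] x [-0.846 -0.015 -0.534] y [-0.02   1.     0.004] z [ 0.534  0.014 -0.846] w 0.431 F [-0.4 -0.1 -2.8] J [-0.592 -0.023  0.393  2.366  0.397  0.26   1.037]
[-3.04  -0.089  1.93 ]
[250.3455 218.7818] [243 214  15   9  55] [ 0.483  -0.0104  0.0808] [0.528  0.028  0.1013]
```

```bash
python3 -m creep '[[-0.1,-0.02,0.06,0,0.35],[-0.2,-0.02,0.13,0,0.35],[-0.3,0,0.19,0,0.35],[-0.35,0,0.22,0,0.35],[-0.4,0,0.25,0,0.35],[-0.4,0,0.25,0,0.35],[-0.4,0,0.25,0,0.35],[-0.35,0,0.22,0,0.35],[-0.3,0,0.19,0,0.35],[-0.15,0,0.1,0,0.35],[-0.09,0,0.06,0,0.35],[0,0,0,0,0.35]]'; python3 -m creep '[[0,0,0,0,0.35],[0,0,0,0,0.35]]' ; python3 - <<'E'
from h import *
from cell import vision
np.set_printoptions(precision=4,suppress=True)
print(delta([.644,.013,.233]))
for n in("side","top"):
    d=vision.get_image(n);np.savez(n+"6.npz",**d);m=cv2.inRange(hsv(d),(100,100,40),(130,255,255));P=pts(d)
    k=(m>0)&(P[...,0]>.55)&(P[...,0]<.75)&(abs(P[...,1]-.01)<.1)
    for a,b in((.06,.1),(.1,.18)):
        q=P[k&(P[...,2]>a)&(P[...,2]<b)]
        if len(q): print(n,a,len(q),q.mean(0),q.min(0),q.max(0))
    if n=="side":cv2.imwrite("pics/side6.png",cv2.resize(d["pixels"][90:260,220:350],None,fx=3.5,fy=3.5))
E
```

```text
clock: 21.58
position: [0.6538, 0.0147, 0.2174]
ee_rot: [-0.023, 2.579, 0.012]
force: [-0.9, 0.4, -2.9]
width: 0.433
gripper_force: 30.0
clock: 21.82
position: [0.6537, 0.0148, 0.2175]
ee_rot: [-0.023, 2.578, 0.012]
force: [0.8, 0.8, -3.7]
width: 0.431
gripper_force: 30.0
t 21.825 p [0.6436 0.0145 0.2334] x [-0.846 -0.014 -0.534] y [-0.019  1.     0.004] z [ 0.534  0.014 -0.846] w 0.431 F [ 0.8  0.8 -3.7] J [-0.386  0.237  0.298  2.073 -0.075  0.28   1.539]
[-0.002 -0.038  0.014]
side 0.06 55 [0.6457 0.0034 0.0854] [ 0.6262 -0.0101  0.0801] [0.6685 0.0288 0.0988]
```

View pics/side6.png

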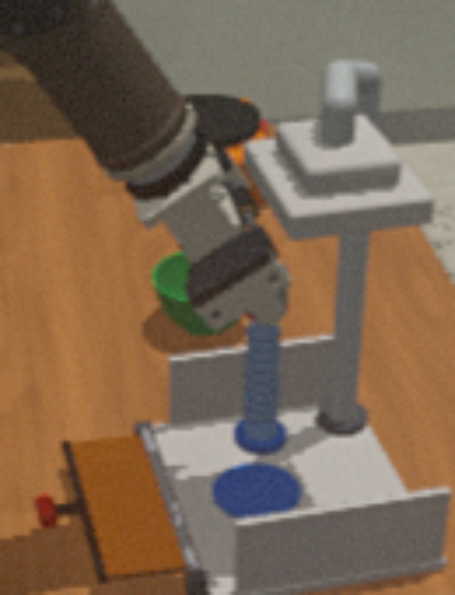

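The cylinder is upright and directly over the pad, foot at crop (261,434) and pad at (257,490), with the gripper clear of the hood. Measured foot x is about 0.646 and pad x about 0.647. I'll lower it now.

```bash
python3 -m creep '[[0.04,-0.02,0.06,0,0.35],[0.08,0,0.13,0,0.35],[0.11,0,0.17,0,0.35],[0.11,0,0.17,0,0.35],[0.11,0,0.17,0,0.35],[0.11,0,0.17,0,0.35],[0.08,0,0.13,0,0.35],[0.04,0,0.07,0,0.35],[0.02,0,0.03,0,0.35],[0,0,0,0,0.35],[0,0,0,0,0.35]]'; python3 -c "
from h import *
print(delta([.644,.013,.175]))"
```

```text
clock: 23.3
position: [0.6539, 0.0141, 0.1657]
ee_rot: [-0.023, 2.578, 0.012]
force: [0.7, 0.3, -3.5]
width: 0.426
gripper_force: 30.0
t 23.3 p [0.6439 0.0139 0.1816] x [-0.845 -0.014 -0.534] y [-0.019  1.     0.004] z [ 0.534  0.013 -0.845] w 0.426 F [ 0.7  0.3 -3.5] J [-0.32   0.316  0.227  2.127 -0.121  0.146  1.579]
[ 0.086 -0.023  0.14 ]
```

```bash
python3 -m creep '[[0.02,0,0.032,0,0.35],[0,0,0,0,0.35],[0.02,0,0.032,0,0.35],[0,0,0,0,0.35],[0.02,0,0.032,0,0.35],[0,0,0,0,0.35]]'; python3 -m creep '[[0.013,0,0.021,0,0.35],[0,0,0,0,0.35],[0,0,0,0,0.35]]'; python3 -c "
from h import *
print(delta([.644,.013,.175]))"
```

```text
clock: 24.05
position: [0.6537, 0.0141, 0.1606]
ee_rot: [-0.023, 2.579, 0.012]
force: [0.0, 0.2, -3.4]
width: 0.43
gripper_force: 30.0
clock: 24.42
position: [0.6538, 0.0141, 0.1598]
ee_rot: [-0.023, 2.578, 0.012]
force: [0.2, -0.1, -3.8]
width: 0.431
gripper_force: 30.0
t 24.425 p [0.6438 0.0139 0.1757] x [-0.845 -0.014 -0.534] y [-0.019  1.     0.004] z [ 0.534  0.013 -0.846] w 0.431 F [ 0.2 -0.1 -3.8] J [-0.313  0.325  0.219  2.132 -0.125  0.132  1.583]
[ 0.005 -0.022  0.018]
```

```bash
for i in 1 2; do python3 -m creep '[[0.013,0,0.021,0,0.35],[0,0,0,0,0.35],[0,0,0,0,0.35]]'; done; python3 -c "
from h import *
print(delta([.644,.013,.175]))"
```

```text
clock: 24.8
position: [0.6542, 0.0141, 0.1592]
ee_rot: [-0.023, 2.578, 0.012]
force: [0.4, -0.1, -1.4]
width: 0.432
gripper_force: 30.0
clock: 25.18
position: [0.6549, 0.0142, 0.1592]
ee_rot: [-0.023, 2.576, 0.013]
force: [-3.1, -0.3, 6.0]
width: 0.433
gripper_force: 30.0
t 25.175 p [0.6448 0.0139 0.1751] x [-0.844 -0.014 -0.536] y [-0.019  1.     0.004] z [ 0.536  0.014 -0.844] w 0.433 F [-3.1 -0.3  6. ] J [-0.31   0.327  0.217  2.132 -0.127  0.126  1.584]
[ 0.019 -0.022 -0.01 ]
```

Contact is made, at about 10 N. I'll ease off a little, open slowly and look.

```bash
python3 -m creep '[[-0.012,0,-0.015,0,0.35],[0,0,0,0,0.35],[0,0,0,0,0.4]]' 5; python3 -m creep '[[0,0,0,0,0.45],[0,0,0,0,0.48],[0,0,0,0,0.55],[0,0,0,0,0.7],[0,0,0,0,0.85],[0,0,0,0,1],[0,0,0,0,1],[0,0,0,0,1],[0,0,0,0,1]]'; python3 - <<'E'
from h import *
from cell import vision
delta([.644,.013,.175])
d=vision.get_image("side");cv2.imwrite("pics/side7.png",cv2.resize(d["pixels"][90:260,220:350],None,fx=3.5,fy=3.5))
E
```

```text
clock: 25.55
position: [0.6544, 0.0142, 0.1591]
ee_rot: [-0.023, 2.577, 0.012]
force: [0.7, -0.9, 3.8]
width: 0.434
gripper_force: 5.0
clock: 26.68
position: [0.6539, 0.0142, 0.1586]
ee_rot: [-0.023, 2.578, 0.012]
force: [0.4, 0.3, 0.8]
width: 1.001
gripper_force: 0.0
t 26.675 p [0.6439 0.0139 0.1745] x [-0.845 -0.014 -0.534] y [-0.019  1.     0.004] z [ 0.534  0.013 -0.846] w 1.001 F [0.4 0.3 0.8] J [-0.311  0.327  0.217  2.133 -0.126  0.129  1.584]
```

View pics/side7.png

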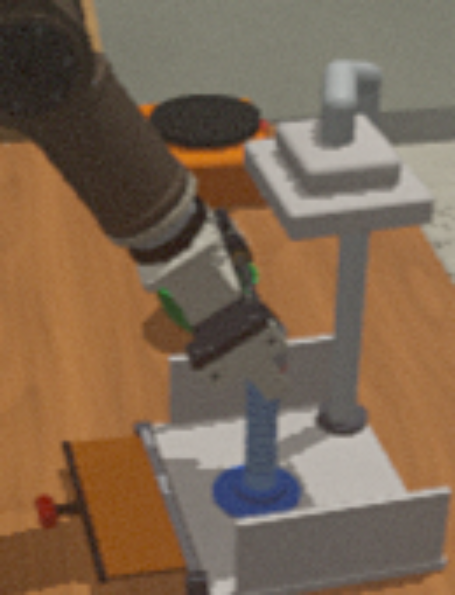

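The cylinder stands on the pad at crop (258,490) with the fingers open around the cap. I'll back off along the tool axis.

```bash
python3 -m creep '[[0,0,-0.2,0,1],[0,0,-0.4,0,1],[0,0,-0.5,0,1],[0,0,-0.6,0,1],[0,0,-0.7,0,1],[0,0,-0.8,0,1],[0,0,-0.8,0,1],[0,0,-0.8,0,1],[0,0,-0.6,0,1],[0,0,0,0,1],[0,0,0,0,1]]'; python3 - <<'E'
from h import *
from cell import vision
np.set_printoptions(precision=4,suppress=True)
delta([.644,.013,.175])
d=vision.get_image("side");cv2.imwrite("pics/side8.png",d["pixels"][90:350,120:400].repeat(2,0).repeat(2,1))
P=pts(d);m=cv2.inRange(hsv(d),(100,100,40),(130,255,255))>0
k=m&(P[...,0]>.55)&(P[...,0]<.75)&(abs(P[...,1]-.01)<.1)
q=P[k&(P[...,2]>.022)&(P[...,2]<.03)];print("foot",len(q),q.min(0),q.max(0))
q=P[k&(P[...,2]<.02)];print("pad",len(q),q.min(0),q.max(0))
q=P[(abs(P[...,0]-.645)<.05)&(abs(P[...,1]-.013)<.04)&(P[...,2]>.158)&(P[...,2]<.21)];print("cap",len(q),q.min(0),q.max(0))
E
```

```text
clock: 28.1
position: [0.5384, 0.0111, 0.3409]
ee_rot: [-0.023, 2.579, 0.013]
force: [-0.2, 0.7, -0.1]
width: 0.999
gripper_force: 0.0
t 28.1 p [0.5284 0.0108 0.3568] x [-0.846 -0.014 -0.534] y [-0.019  1.     0.004] z [ 0.534  0.014 -0.846] w 0.999 F [-0.2  0.7 -0.1] J [-0.623 -0.143  0.397  2.11   0.268  0.624  1.2  ]
foot 62 [ 0.6262 -0.0118  0.022 ] [0.6731 0.0313 0.03  ]
pad 132 [ 0.6057 -0.0201  0.0127] [0.6855 0.0535 0.0199]
cap 202 [ 0.6299 -0.0101  0.158 ] [0.6699 0.0322 0.1998]
```

View pics/side8.png

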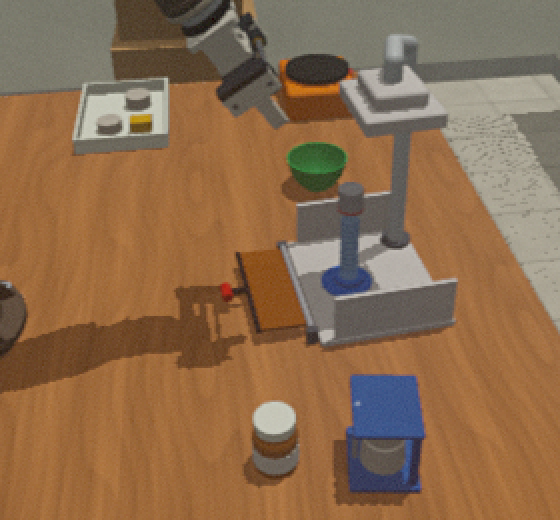

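The cylinder stands upright and free on the pad at (348,280), with its foot centred to within about 5 mm. The guard is open at (270,290), and the bowl, jar and articulator are undisturbed.

```bash
python3 -c "
from cell import sign_off
print(sign_off())"
```

```text
the job is handed in; nothing more can be done
None
```

The job is handed in at 28 s of the 64 s allowed: the guard lies open, the cylinder stands upright on the blue pad with its whole foot inside (centred to about 5 mm), the arm is clear, and the bystanders are untouched.

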